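# Gauge the height of a sample stub

## Robot

A 7-joint arm with a two-finger parallel gripper is mounted at the origin on the work surface. World frame = base frame: x ahead of the robot, y to its left, z up, the work surface at z = 0. Lengths are in m, angles in rad, forces in N, time in s.
With the tool pointing down it reaches from about 0.425 to 0.925 m from the base axis. Payload 6.8 kg.
Tool frame: the origin (TCP) lies between the finger pads; the fingertips stand 14 mm ahead of it and the grasp point (between the pads) lies 5 mm behind it; z points along the fingers, y is the line along which they close (so a half turn about z gives the same grasp; the last joint's range is limited). The gripper opens to 88 mm and grips with 3 to 60 N. Pads are 20 mm wide; open, the fingers measure 115 mm over their backs; the gripper's body (75 mm by 178 mm) begins 61 mm behind the grasp point.
Start: joints at [1.005, 0.477, 0.022, 1.555, -0.011, 1.109, -0.083], TCP at [0.298, -0.606, 0.237] pointing down, gripper open.
Joint ranges: [-2.96, 2.96], [-0.34, 2.1], [-1.41, 1.46], [0.24, 2.44], [-1.37, 4.51], [0.17, 1.92], [-2.96, 2.96]. Speed limits (rad/s): [2.39, 2.39, 3.14, 3.14, 3.14, 3.14, 3.14].

## Interface

Orientations are given as a 3x3 rotation matrix whose columns are the frame's x, y, z axes.
In Python, from workcell import telemetry, read_camera, calibration, ticket gives the robot as it stands.
- The arm moves only by the tool jog_arm, never from a script. Its argument "series" is text: rows parted by semicolons, each of 5 numbers parted by spaces: the shift along the tool's x, y, z scaled (see below), then the turn about the tool's z scaled (see below), then the closure, from -1 (fully open) to 1 (shut). A call has 1 to 20 rows; each row is the pose to reach, as a shift and turn from the pose commanded when the call began, along the tool's axes at that moment, turning the shorter way round; what a row does not reach only later rows make up. The controller multiplies each number of a shift by 600 mm and each number of a turn by 360 degrees. A row lasts 1/10 s, in which the tool goes at most 50 mm and 8.59 degrees, less where a joint would pass 70% of its speed; a pose out of reach is approached as far as the arm can. A call with a number of a shift or a turn outside -1 to 1 is refused whole. A call with a gripper value outside its range is refused whole. The fingers move at their own pace and stop on an object; "squeeze" is the grip in N (left out, the last holds). Time passes only in rows, so rows that repeat a pose let the fingers close. It gives the time, the measured TCP pose, the force, the opening and the grip force at its end, in the units of the state.
- telemetry.read_state(): the state, without advancing time (a new reading comes with each control period).
- read_camera(name): name is "side" or "top"; returns the picture (480x640x3 uint8, red, green, blue); there is no depth.
- calibration(name): a dict with "camera_matrix" (3x3 intrinsics, pixels), "xyz" and "orientation" of the camera in the world. Camera axes: x right, y down, z forward; pixel columns grow to the right and rows downward; lengths in m; the calibration is good to about 2 mm. A picture is of the moment at which its call begins. calibration takes no time and is no camera call.
- ticket.finish_job(): hands the job in; it is judged then, once.
The state is a dict: "time": time; "joints": joint angles; "dq": joint speeds; "joint_efforts": joint torques, N m; "tool_pos": TCP position; "ee_rot": TCP orientation; "force": force on the tool from outside, world axes, zero at the start; "ft_torque": the same for the moment, N m; "finger_gap": finger opening in m; "finger_force": force on a finger pad.
Only numpy, scipy, OpenCV 4.12 (cv2) and the standard library are available. Lean on these libraries where they do the work, as an engineer would, in place of code of your own. Each camera call takes 0.05 s, during which the arm holds its last target. There are 200 camera calls.

## Task

Set the sample carrier down flat on the granite base of the height gauge, its stub centred under the gauge's foot, and let go of it. Then lower the gauge's carriage by its black knob until the sprung foot rests on the stub and is pushed in by about 4 mm, never against its stop, and leave it standing so. Leave the other things on the bench where they are.

Things in the scene. Friction and masses are not known exactly. Their poses are not given: they have to be found in the camera images.
- carrier: loose aluminium sample carrier, about 260 g: a flat plate 155 x 44 x 8 mm with an upright round copper-topped stub near one end and an upright tab to hold it by near the other. Origin: underside of the plate, on the stub's axis; z up, x along the plate, away from the tab (plate from x = -125 to +30 mm)
- collar (a point): centre of the top of the collar that holds the stub (28 mm in diameter, top 19 mm above the carrier's underside). Out of it stands the stub, a steel stem with a copper disc 22 mm in diameter; the disc's flat top is somewhere between 26 and 44 mm above the carrier's underside, set differently every time, and does not give
- tab (a point): point in the carrier's tab, 35 mm above the carrier's underside and 100 mm from the stub's axis. The tab is 28 mm along the carrier's x, 12 mm thick along its y, and reaches from 8 to 50 mm above the underside
- anvil (a point): point on the upper face of the gauge's fixed dark granite base plate, straight below the foot's middle; 25 mm above the bench. z up, x towards the gauge's column, y sideways. The plate is 270 x 130 mm (x -140 to +130, y -65 to +65 mm from here). The steel column, 22 mm in diameter, stands at x = +90 mm, its top 190 mm above the plate
- knob (a point): middle of the carriage's round black knob, 26 mm in diameter, 30 mm tall (15 mm below to 15 mm above this point), straight above the foot, on top of the carriage's arm (28 mm wide along y, 24 mm high, from 16 mm before the knob back to the column). 69 mm above the foot's face when the foot is out
- foot_face (a point): centre of the lower face of the gauge's sprung foot, a steel disc 20 mm in diameter under the arm
- carriage (a joint): height of the carriage, m: the height at which the foot's face stands above the granite when the foot is fully out. 0 to 0.080, starts at 0.064 to 0.076. It slides stiffly (about 9 N of friction, carriage weight about 3.7 N) and stays where it is left
- foot (a joint): how far the sprung foot is pushed in (up) relative to the carriage, m: 0 fully out, 0.010 against its stop. The spring starts at 1 N and adds 1 N per mm
- vial_a: bystander: amber glass vial with cap, 28 mm in diameter, 50 mm tall, standing; origin under its centre
- vial_b: bystander: clear glass vial with cap, 28 mm in diameter, 50 mm tall, standing; origin under its centre
- tweezers: bystander: steel tweezers, 135 mm long, 6 mm high, lying flat; origin on the bench under the middle, x along their length
There are look-alikes about, which are no part of the job. Several things have the shape of the carrier; the one meant has the colours described above.

How it is judged:
By the outcome, as a careful person would: the job done as asked, in the order asked, and still so for the second after the job is handed in, with the robot touching nothing.
It also fails if it takes over 72 s, if anything falls off the work surface, if the arm or the gripper's body presses on something with over 40 N, if the wrist force passes 120 N, or if a joint passes its speed limit or range.

## Working session

There is one attempt and no reset: what is moved stays moved. The work goes in short steps, Python scripts to look and compute and a tool call to move; the robot and the scene stay as the last step left them, time stands still between calls to the robot, and variables do not carry over. Pictures are saved under pics/ and viewed, at most 10 in all, crops included, and the job is handed in when it is done.

Besides the shell and the picture viewer there is one more tool, called after "Emit:" as name(argument=value, ...) on one line, values as JSON. jog_arm: Moves the arm, as the interface text tells. Its arguments: {"type":"object","properties":{"series":{"type":"string"},"squeeze":{"type":"number"}},"required":["series"]}

```bash
ls; mkdir -p pics; python3 - <<'E'
from workcell import telemetry, read_camera, calibration, ticket
import cv2
for n in("side","top"):
    cv2.imwrite(f"pics/{n}0.png",read_camera(n)[:,:,::-1]); c=calibration(n); print(n,c)
s=telemetry.read_state(); print(s)
E
```

```text
pics
side {'camera_matrix': array([[436.11855826,   0.        , 315.98353383],
       [  0.        , 436.11855826, 236.30620165],
       [  0.        ,   0.        ,   1.        ]]), 'xyz': array([ 0.35924052, -0.5830155 ,  0.48537776]), 'orientation': array([[ 0.97476814, -0.10866127,  0.19498669],
       [-0.22317987, -0.45789983,  0.86053384],
       [-0.00422233, -0.88233807, -0.47059717]])}
top {'camera_matrix': array([[623.38919945,   0.        , 325.79215081],
       [  0.        , 623.38919945, 237.75653211],
       [  0.        ,   0.        ,   1.        ]]), 'xyz': array([0.33858283, 0.14313236, 1.45369845]), 'orientation': array([[ 1.77122713e-02, -9.88259036e-01,  1.51757545e-01],
       [-9.99842935e-01, -1.74134837e-02,  3.29773865e-03],
       [-6.16392479e-04, -1.51792120e-01, -9.88412248e-01]])}
{'time': 0.1, 'joints': array([ 1.00486593,  0.47772819,  0.02235654,  1.55633698, -0.01147191,
        1.10931724, -0.08308444]), 'dq': array([-7.98450170e-05, -4.47578307e-03, -1.55778414e-03, -2.92440302e-03,
        2.50575665e-04,  9.98720007e-04,  1.00742492e-03]), 'joint_efforts': array([ 4.45999016e-03, -5.84086096e+01,  1.53995175e+00, -2.73312610e+01,
       -5.42071613e-02,  1.31349277e-02,  1.19209500e-05]), 'tool_pos': array([ 0.29809661, -0.60502681,  0.2357786 ]), 'ee_rot': array([[ 8.96997630e-01,  4.42034500e-01, -8.68099997e-04],
       [ 4.42035326e-01, -8.96996524e-01,  1.41656758e-03],
       [-1.52510941e-04, -1.65438862e-03, -9.99998620e-01]]), 'force': array([ 0.2517294 ,  0.43289144, -0.09762501]), 'ft_torque': array([ 0.01544232, -0.01815582,  0.04608981]), 'finger_force': 0.0, 'finger_gap': 0.08797639161609674}
```

View pics/side0.png

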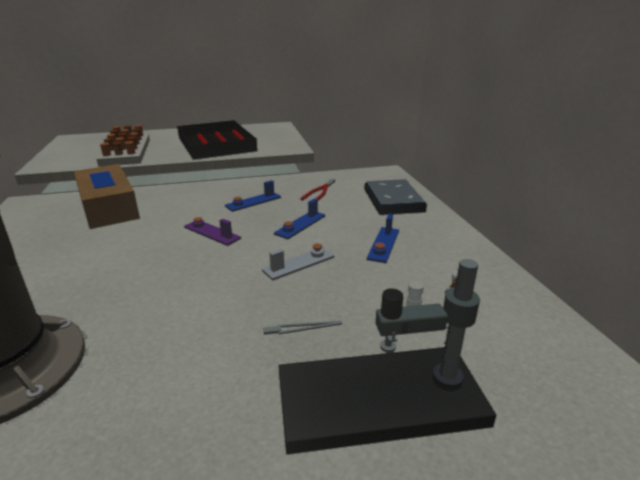

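View pics/top0.png

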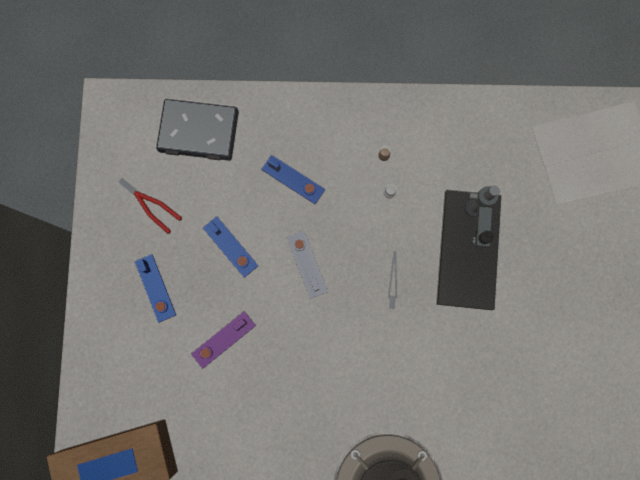

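The side view shows the bare aluminium carrier at about (298,262), with its tab at (277,260) and stub at (318,249). The gauge knob is at (392,303), the foot at (389,345) and the granite base around (385,395). In the top view the carrier's stub is at (299,244), its tab at (316,289), and the knob at (486,237).

```bash
cat > h.py <<'E'
import numpy as np, cv2
from workcell import telemetry, read_camera, calibration, ticket
def ray(n,p):
    c=calibration(n); d=c["orientation"]@np.linalg.inv(c["camera_matrix"])@np.array([p[0],p[1],1.])
    return np.array(c["xyz"]),d
def onz(n,p,z):
    o,d=ray(n,p); return o+d*(z-o[2])/d[2]
def tri(a,b):
    (o,d),(q,e)=ray("side",a),ray("top",b)
    s=np.linalg.lstsq(np.c_[d,-e],q-o,rcond=None)[0]; A,B=o+s[0]*d,q+s[1]*e
    return (A+B)/2,np.linalg.norm(A-B)
def proj(n,X):
    c=calibration(n); v=c["camera_matrix"]@c["orientation"].T@(np.array(X)-c["xyz"]); return v[:2]/v[2]
def big(m,roi):
    x0,y0,x1,y1=roi; k=np.zeros_like(m); k[y0:y1,x0:x1]=m[y0:y1,x0:x1]
    cs,_=cv2.findContours(k,cv2.RETR_EXTERNAL,cv2.CHAIN_APPROX_NONE); return max(cs,key=cv2.contourArea)
E
python3 - <<'E'
from h import *
np.set_printoptions(precision=4,suppress=True)
s=cv2.imread("pics/side0.png");t=cv2.imread("pics/top0.png")
g=cv2.cvtColor(t,cv2.COLOR_BGR2GRAY)
c=big((g<50).astype(np.uint8),(425,160,520,330)); r=cv2.minAreaRect(c); print("plate",r)
for p in cv2.boxPoints(r): print(onz("top",p,.025))
hs=cv2.cvtColor(t,cv2.COLOR_BGR2HSV)
m=((hs[...,1]>90)&((hs[...,0]<15)|(hs[...,0]>170))).astype(np.uint8)
c=big(m,(285,230,312,258));print("cu top",cv2.minEnclosingCircle(c))
hs2=cv2.cvtColor(s,cv2.COLOR_BGR2HSV)
m=((hs2[...,1]>90)&((hs2[...,0]<15)|(hs2[...,0]>170))).astype(np.uint8)
c=big(m,(305,238,330,262));print("cu side",cv2.boundingRect(c))
a=cv2.resize(s[230:285,255:345],None,fx=8,fy=8,interpolation=2)[:300*2]
b=cv2.resize(t[225:305,280:335],None,fx=7,fy=7,interpolation=2)
d=cv2.resize(s[250:400,360:500],None,fx=4,fy=4,interpolation=2)
e=cv2.resize(t[175:325,430:510],None,fx=4,fy=4,interpolation=2)
def H(*x):
    h=max(i.shape[0] for i in x); return np.hstack([cv2.copyMakeBorder(i,0,h-i.shape[0],0,6,0) for i in x])
cv2.imwrite("pics/c1.png",cv2.convertScaleAbs(H(cv2.resize(a,None,fx=.5,fy=.5),b),alpha=1.5)); cv2.imwrite("pics/c2.png",cv2.convertScaleAbs(cv2.resize(H(d,e),None,fx=.85,fy=.85),alpha=2))
E
```

```text
plate ((484.60150146484375, 259.5787048339844), (22.799055099487305, 27.857595443725586), 4.085616588592529)
[ 0.4827 -0.1901  0.025 ]
[ 0.5473 -0.1959  0.025 ]
[ 0.5445 -0.2484  0.025 ]
[ 0.4799 -0.2423  0.025 ]
cu top ((299.0, 243.7857208251953), 3.785808563232422)
cu side (313, 244, 9, 5)
```

View pics/c1.png

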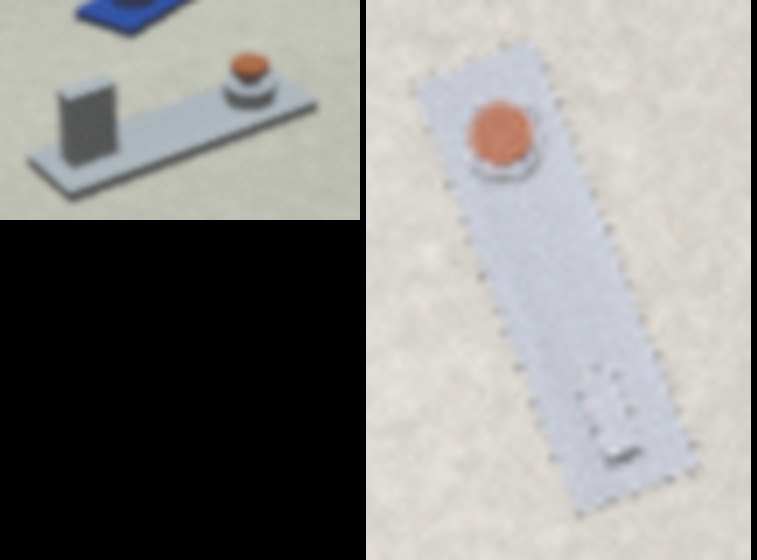

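View pics/c2.png

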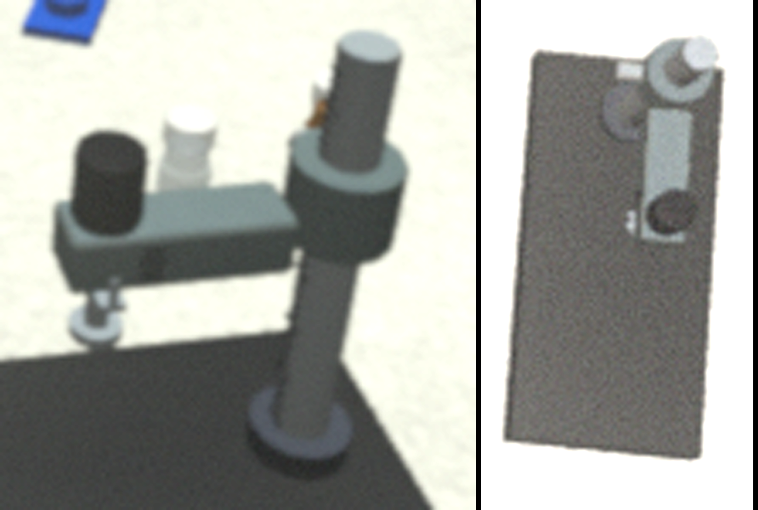

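In the crops, the carrier plate's corners, the copper disc, the tab, the granite corners, the knob top and the column top can all be read. Next I'll fit the known rectangles to them.

```bash
python3 - <<'E'
from h import *
np.set_printoptions(precision=4,suppress=True)
def fit(P,Q): # model P -> world Q, 2D rigid
    P,Q=np.array(P),np.array(Q);p,q=P.mean(0),Q.mean(0);a,b=P-p,Q-q
    th=np.arctan2((a[:,0]*b[:,1]-a[:,1]*b[:,0]).sum(),(a*b).sum());R=np.array([[np.cos(th),-np.sin(th)],[np.sin(th),np.cos(th)]])
    o=q-R@p; print("org",o,"deg",np.degrees(th),"res mm",1e3*np.linalg.norm(P@R.T+o-Q,axis=1)); return o,R
E2=lambda X,Y:(430+(X-481)/3.4,175+Y/3.4)
C2=lambda X,Y:(280+(X-366)/7,225+Y/7)
q=[onz("top",E2(*p),.025)[:2] for p in[(537,52),(721,72),(699,458),(506,440)]]
print("gauge"); og,Rg=fit([(.13,.065),(.13,-.065),(-.14,-.065),(-.14,.065)],q)
k,e=tri((392.6,294.1),E2(672,211));print("knobtop",k,e)
c,e=tri((468.2,264.1),E2(701,52));print("coltop",c,e, "gauge frame",Rg.T@(c[:2]-og),"knob",Rg.T@(k[:2]-og), "col exp px",proj("side",[*(og+Rg@[.09,0]),.215]),proj("top",[*(og+Rg@[.09,0]),.215]))
q=[onz("top",C2(*p),.008)[:2] for p in[(416,87),(532,42),(697,468),(580,515)]]
print("carrier");oc,Rc=fit([(.03,.022),(.03,-.022),(-.125,-.022),(-.125,.022)],q)
d,e=tri((317.3,246),C2(502,133));print("disc",d,e,Rc.T@(d[:2]-oc))
tb=oc+Rc@[-.1,0];print("tab",tb,"r",np.hypot(*tb),"tab top side px",proj("side",[*tb,.05]))
tg=og+Rg@[-.1,0];print("goal tab",tg,np.hypot(*tg))
for h in(.06,.065,.07,.075,.08):print(h,proj("side",[*og,.025+h]),proj("top",[*og,.025+h+.084]),proj("side",[*og,.025+h+.084]))
# side-view of granite corners check
for p in[(.13,.065),(.13,-.065),(-.14,-.065),(-.14,.065)]:print(proj("side",[*(og+Rg@p),.025]))
E
```

```text
gauge
org [ 0.5417 -0.1856] deg -4.8534274013160115 res mm [1.7852 2.5937 2.2316 1.0022]
knobtop [ 0.5426 -0.185   0.1775] 0.001495736856400631
coltop [ 0.6323 -0.1947  0.2131] 0.001339099768591951 gauge frame [ 0.0911 -0.0014] knob [0.0008 0.0007] col exp px [467.6599 262.0853] [494.0729 190.8191]
carrier
org [0.5407 0.2084] deg 22.247361422443436 res mm [1.5279 1.3397 1.6382 1.3032]
disc [0.5415 0.2085 0.0287] 0.0003370524680971034 [ 0.0008 -0.0002]
tab [0.4482 0.1705] r 0.4795185572500707 tab top side px [276.086  251.0512]
goal tab [ 0.442  -0.1771] 0.47618614572567114
0.06 [385.9558 352.9987] [485.5438 237.7694] [390.9158 300.3653]
0.065 [386.2316 350.0724] [486.1522 237.404 ] [391.2346 296.982 ]
0.07 [386.5097 347.1215] [486.7652 237.0358] [391.5563 293.5682]
0.075 [386.7901 344.1459] [487.3829 236.6647] [391.8809 290.1235]
0.08 [387.0729 341.145 ] [488.0054 236.2908] [392.2085 286.6474]
[453.7763 344.2787]
[496.4111 414.1511]
[283.7537 441.0911]
[277.0186 362.7769]
```

```bash
cat >> h.py <<'E'
def to(x,y,z,yaw):
    s=telemetry.read_state();R=s["ee_rot"];d=R.T@(np.array([x,y,z])-s["tool_pos"])
    y0=np.degrees(np.arctan2(R[1,0],R[0,0]));t=-((yaw-y0+180)%360-180)
    print("shift",np.round(d/.6,4),"turn",round(t/360,4),"| mm",np.round(d*1e3,1),"deg",round(t,2),"t",s["time"],"q",np.round(s["joints"],2),"f",np.round(s["force"],1))
E
python3 -c "
from h import *
to(.46,-.1,.25,22.25)"
```

```text
shift [ 0.6141 -0.6358 -0.0227] turn 0.0111 | mm [ 368.5 -381.5  -13.6] deg 3.98 t 0.1 q [ 1.    0.48  0.02  1.56 -0.01  1.11 -0.08] f [ 0.3  0.4 -0.1]
```

Emit:
jog_arm(series="0.614 -0.636 -0.023 0.011 -1;0.614 -0.636 -0.023 0.011 -1;0.614 -0.636 -0.023 0.011 -1;0.614 -0.636 -0.023 0.011 -1;0.614 -0.636 -0.023 0.011 -1;0.614 -0.636 -0.023 0.011 -1;0.614 -0.636 -0.023 0.011 -1;0.614 -0.636 -0.023 0.011 -1;0.614 -0.636 -0.023 0.011 -1;0.614 -0.636 -0.023 0.011 -1;0.614 -0.636 -0.023 0.011 -1;0.614 -0.636 -0.023 0.011 -1;0.614 -0.636 -0.023 0.011 -1;0.614 -0.636 -0.023 0.011 -1")

```text
time: 1.5
tool_pos: [0.4596, -0.1018, 0.2502]
ee_rot: [[0.926, 0.377, -0.001], [0.377, -0.926, -0.0], [-0.001, 0.0, -1.0]]
force: [0.7, -0.8, 0.2]
finger_gap: 0.088
finger_force: 0.0
```

```bash
python3 -c "
from h import *
to(.448,.1705,.13,22.25)"
```

```text
shift [ 0.1534 -0.4276  0.2001] turn -0.0003 | mm [  92.  -256.6  120. ] deg -0.1 t 1.5 q [ 0.34  0.14 -0.27  1.99  0.05  1.01 -1.14] f [ 0.7 -0.8  0.2]
```

Emit:
jog_arm(series="0.153 -0.427 0.2 0 -1;0.153 -0.427 0.2 0 -1;0.153 -0.427 0.2 0 -1;0.153 -0.427 0.2 0 -1;0.153 -0.427 0.2 0 -1;0.153 -0.427 0.2 0 -1;0.153 -0.427 0.2 0 -1;0.153 -0.427 0.2 0 -1;0.153 -0.427 0.2 0 -1;0.153 -0.427 0.2 0 -1")

```text
time: 2.5
tool_pos: [0.4488, 0.1694, 0.1309]
ee_rot: [[0.927, 0.376, 0.001], [0.376, -0.927, -0.001], [0.001, 0.001, -1.0]]
force: [0.5, 0.2, 0.1]
finger_gap: 0.0877
finger_force: 0.0
```

```bash
python3 -c "
from h import *
to(.448,.1705,.030,22.25)"
```

```text
shift [-0.0007 -0.0024  0.1681] turn -0.0005 | mm [ -0.4  -1.4 100.9] deg -0.19 t 2.5 q [-0.12  0.33 -0.44  2.09  0.2   0.76 -1.87] f [0.5 0.2 0.1]
```

Emit:
jog_arm(series="-0.001 -0.001 0.1 0 -1;-0.001 -0.001 0.168 0 -1;-0.001 -0.001 0.168 0 -1;-0.001 -0.001 0.168 0 -1;-0.001 -0.001 0.168 0 1;-0.001 -0.001 0.168 0 1;-0.001 -0.001 0.168 0 1;-0.001 -0.001 0.168 0 1;-0.001 -0.001 0.168 0 1;-0.001 -0.001 0.168 0 1;-0.001 -0.001 0.168 0 1;-0.001 -0.001 0.168 0 1", squeeze=50)

```text
time: 3.7
tool_pos: [0.4472, 0.1718, 0.0296]
ee_rot: [[0.925, 0.379, -0.0], [0.379, -0.925, -0.0], [-0.0, 0.0, -1.0]]
force: [0.1, 0.0, 0.4]
finger_gap: 0.0271
finger_force: 0.0
```

Emit:
jog_arm(series="0 0 0 0 1;0 0 0 0 1;0 0 0 0 1;0 0 0 0 1;0 0 0 0 1;0 0 0 0 1")

```text
time: 4.3
tool_pos: [0.4472, 0.1718, 0.0296]
ee_rot: [[0.925, 0.379, -0.0], [0.379, -0.925, -0.0], [-0.0, 0.0, -1.0]]
force: [-0.4, -0.5, -1.8]
finger_gap: 0.0119
finger_force: 50.0
```

Emit:
jog_arm(series="0 0 -0.06 0 1;0 0 -0.12 0 1;0 0 -0.22 0 1;0 0 -0.22 0 1;0 0 -0.22 0 1")

```text
time: 4.8
tool_pos: [0.4481, 0.172, 0.1629]
ee_rot: [[0.926, 0.379, 0.003], [0.379, -0.926, 0.001], [0.003, 0.001, -1.0]]
force: [0.7, 0.3, -3.8]
finger_gap: 0.0113
finger_force: 50.0
```

```bash
python3 -c "
from h import *
to(.442,-.07,.16,-5.2)
print(onz('top',(390,190),.05),onz('top',(385,153),.05),onz('top',(393,280),0))"
```

```text
shift [-0.1621  0.3695  0.0046] turn 0.0762 | mm [-97.2 221.7   2.7] deg 27.44 t 4.8 q [-0.1   0.29 -0.47  2.06  0.17  0.83 -1.85] f [ 0.7  0.3 -3.8]
[0.66806572 0.00180641 0.05      ] [0.75600043 0.01362009 0.05      ] [ 0.46477222 -0.01067832  0.        ]
```

Emit:
jog_arm(series="-0.02 0.046 0.005 0.01 1;-0.04 0.092 0.005 0.02 1;-0.06 0.138 0.005 0.03 1;-0.08 0.184 0.005 0.04 1;-0.1 0.23 0.005 0.05 1;-0.12 0.276 0.005 0.06 1;-0.14 0.322 0.005 0.07 1;-0.162 0.37 0.005 0.076 1;-0.162 0.37 0.005 0.076 1;-0.162 0.37 0.005 0.076 1;-0.162 0.37 0.005 0.076 1")

```text
time: 5.9
tool_pos: [0.4406, -0.0694, 0.1574]
ee_rot: [[0.996, -0.087, -0.002], [-0.087, -0.996, 0.001], [-0.002, -0.0, -1.0]]
force: [0.7, -0.0, -2.7]
finger_gap: 0.0119
finger_force: 50.0
```

```bash
python3 - <<'E'
from h import *
to(.4424,-.07,.0296+.025+.014,-5.2)
a=read_camera("side")[:,:,::-1];b=read_camera("top")[:,:,::-1]
cv2.imwrite("pics/m1.png",cv2.convertScaleAbs(np.hstack([cv2.resize(a[180:420,200:520],(480,360)),b[140:320,400:510].repeat(2,0).repeat(2,1)]),alpha=1.5))
E
```

```text
shift [0.0034 0.0008 0.148 ] turn 0.0006 | mm [ 2.1  0.5 88.8] deg 0.2 t 5.9 q [ 0.25  0.22 -0.26  2.14  0.08  0.79 -1.72] f [ 0.7 -0.  -2.7]
```

View pics/m1.png

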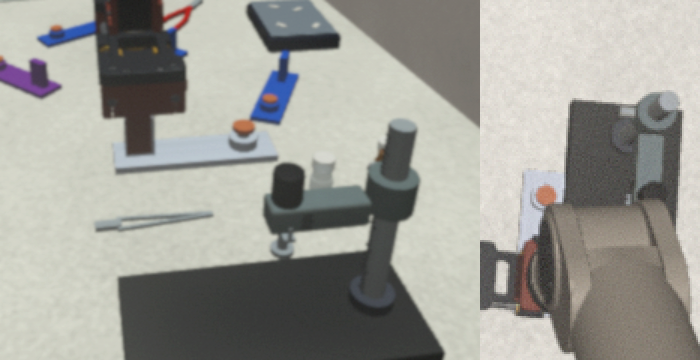

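Emit:
jog_arm(series="0.001 0 0.05 0 1;0.002 0 0.1 0 1;0.003 0.001 0.14 0 1;0.003 0.001 0.146 0 1;0.003 0.001 0.146 0 1;0.003 0.001 0.146 0 1")

```text
time: 6.6
tool_pos: [0.4441, -0.0709, 0.072]
ee_rot: [[0.996, -0.088, 0.002], [-0.088, -0.996, -0.0], [0.002, -0.0, -1.0]]
force: [0.8, -0.1, -3.1]
finger_gap: 0.012
finger_force: 50.0
```

```bash
cat >> h.py <<'E'
def disc(rs,rt,tag):
    out=[]
    for n,r in(("side",rs),("top",rt)):
        a=np.ascontiguousarray(read_camera(n)[:,:,::-1]);cv2.imwrite(f"pics/{tag}_{n}.png",a);h=cv2.cvtColor(a,cv2.COLOR_BGR2HSV)
        m=((h[...,1]>90)&((h[...,0]<15)|(h[...,0]>170))).astype(np.uint8);c=big(m,r);M=cv2.moments(c);p=(M["m10"]/M["m00"],M["m01"]/M["m00"])
        print(n,p,cv2.boundingRect(c));out.append(p)
    print("disc",tri(*out))
E
python3 - <<'E'
from h import *
np.set_printoptions(precision=4,suppress=True)
to(.4424,-.1759,.0296+.025+.014,-5.2)
R=np.array([np.cos(np.radians(-5.2)),np.sin(np.radians(-5.2))]);s=telemetry.read_state();X=np.r_[s["tool_pos"][:2]+.1*R,.069]
print(X,proj("side",X),proj("top",X)); u,v=proj("side",X).astype(int);p,q=proj("top",X).astype(int)
disc((u-25,v-20,u+25,v+20),(p-15,q-15,p+15,q+12),"d1")
E
```

```text
shift [0.0127 0.1746 0.0057] turn 0.0004 | mm [  7.6 104.8   3.4] deg 0.15 t 6.6 q [ 0.22  0.37 -0.23  2.2   0.15  0.58 -1.79] f [ 0.8 -0.1 -3.1]
[ 0.5436 -0.0799  0.069 ] [361.398  313.0457] [427.1664 242.843 ]
side (362.0426829268293, 311.7134146341463) (356, 307, 13, 10)
top (427.0, 241.70454545454547) (423, 238, 9, 8)
disc (array([ 0.5454, -0.0792,  0.0707]), np.float64(0.0011007763282725614))
```

```bash
python3 -c "
from h import *
to(.4414,-.1766,.0296+.025+.012,-5.2)"
```

```text
shift [0.0108 0.1755 0.0095] turn 0.0003 | mm [  6.5 105.3   5.7] deg 0.12 t 6.7 q [ 0.22  0.37 -0.23  2.2   0.15  0.58 -1.79] f [ 0.1 -0.6 -3.5]
```

Emit:
jog_arm(series="0.002 0.04 0.003 0 1;0.005 0.08 0.006 0 1;0.008 0.12 0.006 0 1;0.01 0.15 0.006 0 1;0.011 0.175 0.006 0 1;0.011 0.175 0.006 0 1;0.011 0.175 0.006 0 1;0.011 0.175 0.006 0 1")

```text
time: 7.5
tool_pos: [0.4408, -0.1754, 0.0678]
ee_rot: [[0.996, -0.088, 0.001], [-0.088, -0.996, 0.0], [0.001, -0.0, -1.0]]
force: [0.9, -0.4, -3.8]
finger_gap: 0.0121
finger_force: 50.0
```

```bash
python3 - <<'E'
from h import *
np.set_printoptions(precision=4,suppress=True)
to(.4414,-.1766,.0296+.025,-5.2)
s=telemetry.read_state();print(s["tool_pos"])
a=read_camera("side")[:,:,::-1];b=read_camera("top")[:,:,::-1]
cv2.imwrite("pics/m2.png",cv2.convertScaleAbs(np.hstack([cv2.resize(a[250:430,260:500],(560,420),interpolation=2),cv2.resize(b[170:310,430:510],(240,420),interpolation=2)]),alpha=1.5))
E
```

```text
shift [0.0012 0.0019 0.0221] turn 0.0005 | mm [ 0.7  1.2 13.2] deg 0.18 t 7.5 q [ 0.42  0.41 -0.21  2.15  0.15  0.59 -1.55] f [ 0.9 -0.4 -3.8]
[ 0.4408 -0.1754  0.0678]
```

View pics/m2.png

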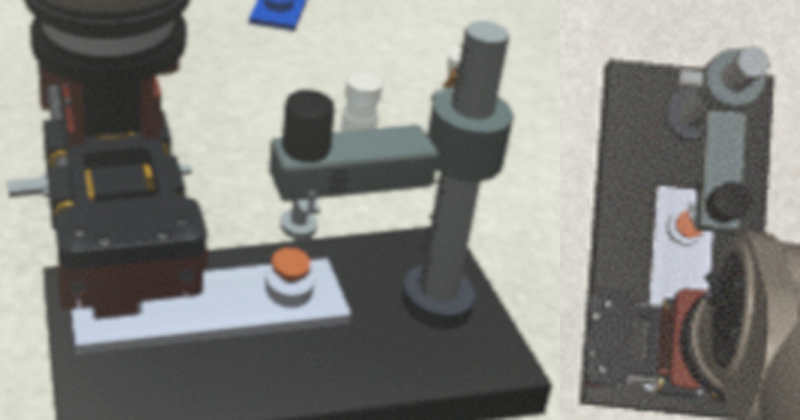

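Emit:
jog_arm(series="0.001 0.002 0.006 0 1;0.001 0.002 0.012 0 1;0.001 0.002 0.016 0 1;0.001 0.002 0.016 0 1;0.001 0.002 0.016 0 1;0.001 0.002 0.016 0 1")

```text
time: 8.2
tool_pos: [0.441, -0.1776, 0.0579]
ee_rot: [[0.996, -0.089, 0.0], [-0.089, -0.996, -0.0], [0.0, 0.0, -1.0]]
force: [-0.2, 0.9, -3.3]
finger_gap: 0.0117
finger_force: 50.0
```

```bash
python3 - <<'E'
from h import *
np.set_printoptions(precision=4,suppress=True)
to(.4414,-.1766,.0296+.025,-5.2)
s=telemetry.read_state();print(s["tool_pos"])
X=np.r_[s["tool_pos"][:2]+[.101,-.0086],.025+.029];u,v=proj("side",X).astype(int);p,q=proj("top",X).astype(int);print(u,v,p,q)
disc((u-25,v-20,u+25,v+20),(p-15,q-15,p+15,q+12),"d2")
a=cv2.imread("pics/d2_side.png");b=cv2.imread("pics/d2_top.png")
cv2.imwrite("pics/m3.png",cv2.convertScaleAbs(np.hstack([cv2.resize(a[280:380,360:420],(360,600),interpolation=2),cv2.resize(b[215:275,465:507],(420,600),interpolation=2)]),alpha=1.5))
E
```

```text
shift [ 0.0006 -0.0018  0.0055] turn 0.0003 | mm [ 0.3 -1.1  3.3] deg 0.11 t 8.2 q [ 0.42  0.43 -0.2   2.15  0.15  0.57 -1.55] f [-0.2  0.9 -3.3]
[ 0.441  -0.1776  0.0579]
384 370 473 245
side (384.63125, 368.9364583333333) (377, 362, 16, 15)
top (472.19047619047615, 245.48979591836735) (469, 242, 8, 7)
disc (array([ 0.542 , -0.1842,  0.0555]), np.float64(0.0011590817843449431))
```

View pics/m3.png

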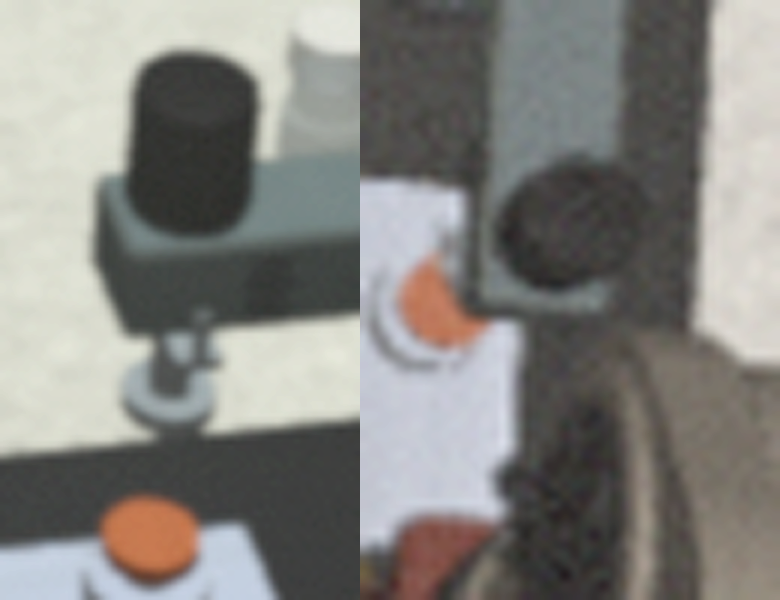

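```bash
python3 - <<'E'
from h import *
np.set_printoptions(precision=4,suppress=True)
k,e=tri((392.7,293.8),(486.7,237.2));print(k,e)
d,e=tri((385,369),(473.9,244.7));print(d,e)
print("foot side px exp if under knob",proj("side",[k[0],k[1],k[2]-.084]), "seen 388,346.7")
# vertical-consistency in each camera: knob and disc at assumed heights
for z in(.177,.175):print(onz("top",(486.7,237.2),z),onz("side",(392.7,293.8),z),onz("side",(388,346.7),z-.084))
print(onz("top",(473.9,244.7),.0555),onz("side",(385,369),.0555))
E
```

```text
[ 0.5422 -0.1858  0.1786] 0.0016477239283737104
[ 0.5423 -0.1871  0.0583] 0.001061095054867909
foot side px exp if under knob [386.9338 347.4253] seen 388,346.7
[ 0.5416 -0.1859  0.177 ] [ 0.544  -0.1837  0.177 ] [ 0.5448 -0.1832  0.093 ]
[ 0.542  -0.1864  0.175 ] [ 0.5452 -0.1811  0.175 ] [ 0.5457 -0.1812  0.091 ]
[ 0.5433 -0.1879  0.0555] [ 0.543  -0.1844  0.0555]
```

Emit:
jog_arm(series="0.001 -0.002 0.002 0 1;0.001 -0.002 0.004 0 1;0.001 -0.002 0.005 0 1;0.001 -0.002 0.005 0 1;0.001 -0.002 0.005 0 1;0.001 -0.002 0.005 0 1")

```text
time: 8.9
tool_pos: [0.4416, -0.1765, 0.0549]
ee_rot: [[0.996, -0.089, -0.0], [-0.089, -0.996, -0.0], [-0.0, 0.0, -1.0]]
force: [-0.0, 0.3, -3.0]
finger_gap: 0.0116
finger_force: 50.0
```

Emit:
jog_arm(series="0 0 0.001 0 1;0 0 0.001 0 1;0 0 0.001 0 1")

```text
time: 9.2
tool_pos: [0.4417, -0.1765, 0.0546]
ee_rot: [[0.996, -0.089, 0.0], [-0.089, -0.996, -0.0], [0.0, 0.0, -1.0]]
force: [-1.3, -0.3, 3.8]
finger_gap: 0.0114
finger_force: 50.0
```

Emit:
jog_arm(series="0 0 0.001 0 1;0 0 0.001 0 1;0 0 0.001 0 1")

```text
time: 9.5
tool_pos: [0.4417, -0.1766, 0.0546]
ee_rot: [[0.996, -0.089, 0.0], [-0.089, -0.996, -0.0], [0.0, 0.0, -1.0]]
force: [-4.7, 0.7, 12.9]
finger_gap: 0.0123
finger_force: 50.0
```

Emit:
jog_arm(series="0 0 -0.001 0 1;0 0 -0.001 0 1;0 0 -0.001 0 -0.2;0 0 -0.001 0 -0.2;0 0 -0.001 0 -0.2;0 0 -0.001 0 -0.2;0 0 -0.001 0 -0.2;0 0 -0.001 0 -0.2")

```text
time: 10.3
tool_pos: [0.4417, -0.1765, 0.0542]
ee_rot: [[0.996, -0.089, 0.0], [-0.089, -0.996, -0.0], [0.0, 0.0, -1.0]]
force: [-0.1, 0.7, 0.7]
finger_gap: 0.0522
finger_force: 0.0
```

Emit:
jog_arm(series="0 0 -0.05 0 -0.2;0 0 -0.1 0 -0.2;0 0 -0.18 0 -0.2;0 0 -0.26 0 -0.2;0 0 -0.31 0 -0.2;0 0 -0.31 0 -0.2;0 0 -0.31 0 -0.2")

```text
time: 11.0
tool_pos: [0.4417, -0.1765, 0.2405]
ee_rot: [[0.996, -0.089, 0.001], [-0.089, -0.996, -0.001], [0.001, 0.001, -1.0]]
force: [0.6, -0.2, -1.0]
finger_gap: 0.0526
finger_force: 0.0
```

```bash
python3 - <<'E'
from h import *
np.set_printoptions(precision=4,suppress=True)
to(.5425,-.1855,.215,-5.2)
disc((365,350,410,390),(462,230,490,255),"d3")
a=cv2.imread("pics/d3_side.png");b=cv2.imread("pics/d3_top.png")
cv2.imwrite("pics/m4.png",cv2.convertScaleAbs(np.hstack([cv2.resize(a[270:440,260:500],(480,340),interpolation=2),cv2.resize(b[170:310,430:510],(194,340),interpolation=2)]),alpha=1.5))
E
```

```text
shift [ 0.1687 -0.0001  0.0428] turn 0.0003 | mm [101.2  -0.   25.7] deg 0.11 t 11.0 q [ 0.47  0.16 -0.24  2.    0.05  0.99 -1.46] f [ 0.6 -0.2 -1. ]
side (384.609860664523, 370.09646302250803) (377, 364, 16, 14)
top (471.6190476190476, 245.10119047619045) (469, 241, 7, 8)
disc (array([ 0.5428, -0.1834,  0.0526]), np.float64(0.0003387911706459261))
```

View pics/m4.png

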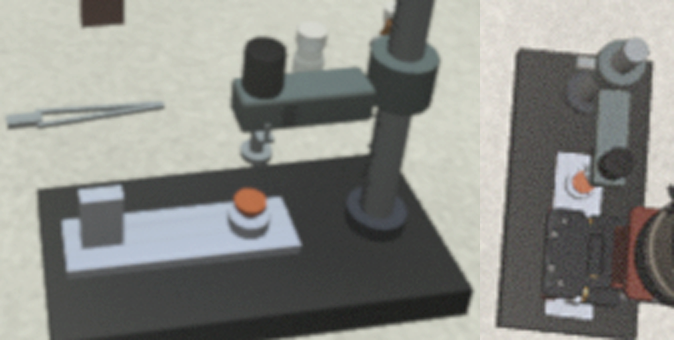

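Emit:
jog_arm(series="0.04 0 0 0 1;0.08 0 0 0 1;0.12 0 0.02 0 1;0.16 0 0.04 0 1;0.169 0 0.05 0 1;0.169 0 0.055 0 1;0.169 0 0.055 0 1;0.169 0 0.055 0 1;0.169 0 0.055 0 1;0.169 0 0.055 0 1;0.169 0 0.055 0 1", squeeze=20)

```text
time: 12.2
tool_pos: [0.5425, -0.1856, 0.2078]
ee_rot: [[0.996, -0.089, 0.001], [-0.089, -0.996, -0.0], [0.001, 0.0, -1.0]]
force: [-0.1, 0.4, 0.1]
finger_gap: 0.0008
finger_force: 0.0
```

Emit:
jog_arm(series="0 0 0.005 0 1;0 0 0.01 0 1;0 0 0.015 0 1;0 0 0.015 0 1;0 0 0.015 0 1;0 0 0.015 0 1")

```text
time: 12.8
tool_pos: [0.5427, -0.1855, 0.1983]
ee_rot: [[0.996, -0.089, 0.0], [-0.089, -0.996, 0.0], [0.0, -0.0, -1.0]]
force: [0.1, 0.2, -0.3]
finger_gap: 0.0003
finger_force: 0.0
```

Emit:
jog_arm(series="0 0 0.005 0 1;0 0 0.01 0 1;0 0 0.01 0 1;0 0 0.01 0 1;0 0 0.01 0 1")

```text
time: 13.3
tool_pos: [0.5427, -0.1855, 0.1922]
ee_rot: [[0.996, -0.089, 0.0], [-0.089, -0.996, 0.0], [0.0, -0.0, -1.0]]
force: [0.0, -0.3, 0.7]
finger_gap: 0.0007
finger_force: 0.3
```

Emit:
jog_arm(series="0 0 0.003 0 1;0 0 0.005 0 1;0 0 0.005 0 1;0 0 0.005 0 1;0 0 0.005 0 1")

```text
time: 13.8
tool_pos: [0.5427, -0.1855, 0.1895]
ee_rot: [[0.996, -0.089, 0.0], [-0.089, -0.996, -0.0], [0.0, 0.0, -1.0]]
force: [-0.9, -0.5, 4.7]
finger_gap: 0.0007
finger_force: 2.3
```

Emit:
jog_arm(series="0 0 0.003 0 1;0 0 0.005 0 1;0 0 0.005 0 1;0 0 0.005 0 1;0 0 0.005 0 1")

```text
time: 14.3
tool_pos: [0.5427, -0.1855, 0.1863]
ee_rot: [[0.996, -0.089, 0.0], [-0.089, -0.996, -0.0], [0.0, 0.0, -1.0]]
force: [-0.7, -0.3, 3.7]
finger_gap: 0.0007
finger_force: 1.8
```

Emit:
jog_arm(series="0 0 0.005 0 1;0 0 0.01 0 1;0 0 0.015 0 1;0 0 0.02 0 1;0 0 0.025 0 1;0 0 0.03 0 1;0 0 0.035 0 1;0 0 0.04 0 1;0 0 0.045 0 1;0 0 0.045 0 1;0 0 0.045 0 1;0 0 0.045 0 1")

```text
time: 15.5
tool_pos: [0.5424, -0.1854, 0.159]
ee_rot: [[0.996, -0.089, -0.001], [-0.089, -0.996, 0.0], [-0.001, -0.0, -1.0]]
force: [0.2, -0.8, 0.7]
finger_gap: 0.0002
finger_force: 0.1
```

Emit:
jog_arm(series="0 0 0.002 0 1;0 0 0.003 0 1;0 0 0.003 0 1;0 0 0.003 0 1;0 0 0.003 0 1")

```text
time: 16.0
tool_pos: [0.5424, -0.1854, 0.1576]
ee_rot: [[0.996, -0.089, -0.0], [-0.089, -0.996, 0.0], [-0.0, 0.0, -1.0]]
force: [-2.5, 0.1, 5.6]
finger_gap: 0.0008
finger_force: 2.6
```

Emit:
jog_arm(series="0 0 0.001 0 1;0 0 0.002 0 1;0 0 0.002 0 1;0 0 0.002 0 1;0 0 0.002 0 1")

```text
time: 16.5
tool_pos: [0.5424, -0.1855, 0.1563]
ee_rot: [[0.996, -0.089, -0.0], [-0.089, -0.996, 0.0], [-0.0, 0.0, -1.0]]
force: [-2.6, 1.1, 4.2]
finger_gap: 0.0005
finger_force: 2.6
```

Emit:
jog_arm(series="0 0 0.001 0 1;0 0 0.002 0 1;0 0 0.002 0 1;0 0 0.002 0 1;0 0 0.002 0 1")

```text
time: 17.0
tool_pos: [0.5424, -0.1855, 0.155]
ee_rot: [[0.996, -0.089, -0.0], [-0.089, -0.996, 0.0], [-0.0, -0.0, -1.0]]
force: [-2.9, 0.6, 4.6]
finger_gap: 0.0005
finger_force: 2.3
```

Emit:
jog_arm(series="0 0 0.001 0 1;0 0 0.002 0 1;0 0 0.002 0 1;0 0 0.002 0 1;0 0 0.002 0 1")

```text
time: 17.5
tool_pos: [0.5424, -0.1855, 0.1538]
ee_rot: [[0.996, -0.089, -0.0], [-0.089, -0.996, 0.0], [-0.0, -0.0, -1.0]]
force: [-2.6, 0.6, 4.1]
finger_gap: 0.0003
finger_force: 2.5
```

Emit:
jog_arm(series="0 0 0.001 0 1;0 0 0.002 0 1;0 0 0.002 0 1;0 0 0.002 0 1;0 0 0.002 0 1")

```text
time: 18.0
tool_pos: [0.5424, -0.1855, 0.1528]
ee_rot: [[0.996, -0.089, -0.0], [-0.089, -0.996, 0.0], [-0.0, 0.0, -1.0]]
force: [-4.2, 1.2, 6.4]
finger_gap: 0.0007
finger_force: 3.2
```

Emit:
jog_arm(series="0 0 0.001 0 1;0 0 0.002 0 1;0 0 0.002 0 1;0 0 0.002 0 1;0 0 0.002 0 1")

```text
time: 18.5
tool_pos: [0.5424, -0.1855, 0.1517]
ee_rot: [[0.996, -0.089, -0.0], [-0.089, -0.996, -0.0], [-0.0, 0.0, -1.0]]
force: [-4.1, 1.3, 7.7]
finger_gap: 0.0007
finger_force: 3.8
```

Emit:
jog_arm(series="0 0 0.001 0 1;0 0 0.002 0 1;0 0 0.002 0 1;0 0 0.002 0 1;0 0 0.002 0 1")

```text
time: 19.0
tool_pos: [0.5424, -0.1854, 0.1506]
ee_rot: [[0.996, -0.089, -0.0], [-0.089, -0.996, -0.0], [-0.0, 0.0, -1.0]]
force: [-4.1, 0.6, 9.0]
finger_gap: 0.0002
finger_force: 4.3
```

Emit:
jog_arm(series="0 0 0.001 0 1;0 0 0.002 0 1;0 0 0.002 0 1;0 0 0.002 0 1;0 0 0.002 0 1")

```text
time: 19.5
tool_pos: [0.5424, -0.1854, 0.1496]
ee_rot: [[0.996, -0.089, -0.0], [-0.089, -0.996, -0.0], [-0.0, 0.0, -1.0]]
force: [-5.3, 2.2, 10.3]
finger_gap: 0.0004
finger_force: 4.8
```

Emit:
jog_arm(series="0 0 -0.005 0 1;0 0 -0.02 0 1;0 0 -0.06 0 1;0 0 -0.12 0 1;-0.06 0 -0.17 0 1;-0.12 0 -0.17 0 1;-0.18 0 -0.17 0 1;-0.18 0.08 -0.17 0 1;-0.18 0.16 -0.17 0 1;-0.18 0.16 -0.17 0 1;-0.18 0.16 -0.17 0 1")

```text
time: 20.6
tool_pos: [0.4265, -0.2725, 0.2513]
ee_rot: [[0.996, -0.091, 0.001], [-0.091, -0.996, -0.0], [0.001, 0.0, -1.0]]
force: [0.5, 0.2, -0.8]
finger_gap: 0.0004
finger_force: 0.0
```

```bash
python3 - <<'E'
from h import *
a=read_camera("side")[:,:,::-1];b=read_camera("top")[:,:,::-1]
cv2.imwrite("pics/m5.png",cv2.convertScaleAbs(np.hstack([cv2.resize(a[300:400,350:450],(500,500),interpolation=2),cv2.resize(b[180:310,430:510],(300,488),interpolation=2)[:,:].copy() if 0 else cv2.resize(b[180:310,430:510],(300,500),interpolation=2)]),alpha=1.5))
E
```

```text
(no output)
```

View pics/m5.png

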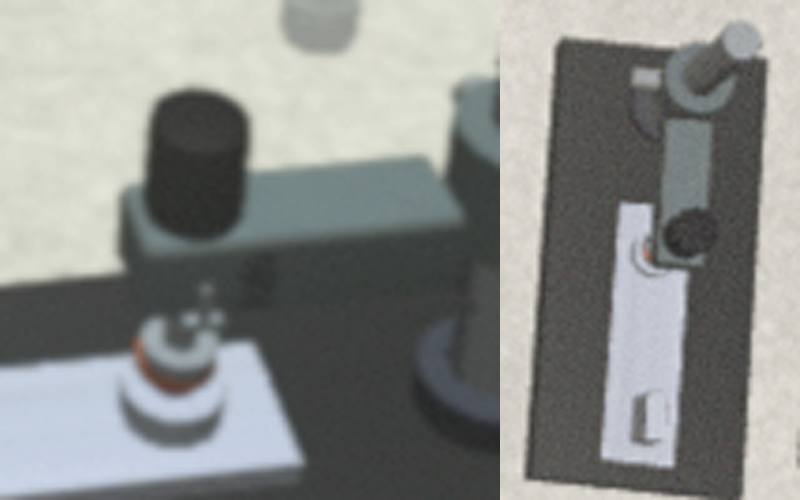

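The foot sits centred on the copper disc at about (177,350) in the crop, the carrier lies flat on the granite, and the gripper is clear.

```bash
python3 -c "
from workcell import ticket
print(ticket.finish_job())"
```

```text
the job is handed in; nothing more can be done
None
```

The carrier is flat on the granite with its stub within about 1 mm of the foot's centre. The carriage is down with the foot pushed in about 4 mm (judged from wrist force and travel), the arm is clear, and the job was handed in at about 21 s.

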